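# Set up a mortar core in the bench test fixture

### The job

Set up the mortar core for testing: shuffle the hexagon-footed anvil into the fixture's hexagonal pocket until it drops fully home, stand the core gently and centred on the anvil, and fit the red cap fully down over the top of the core. Then swing the yellow arm back over the cap to its stop and let go. Do not knock the core over, and leave the tub, the spare cube and the spatula where they are.

Things in the scene. Friction and masses are not known exactly. Their poses are not given: they have to be found in the camera images.
- fixture: Fixture bolted to the bench; origin on the bench straight under the pocket's centre, axes parallel to pocket's. Grey base plate 135 x 250 mm, 12 mm thick, reaching 70 mm from the origin along its -y and 180 mm along +y. The swing arm's steel post (30 mm across, 184 mm high) stands 130 mm from the origin along +y.
- pocket (a point): Centre of the floor of the fixture's hexagonal pocket, 12 mm above the bench. The blue ring round it, the pocket wall, is 16 mm high (rim 28 mm above the bench), 16 mm thick and 81 mm across flats inside. z is up; the x axis is square to one pair of the pocket's flats.
- anvil_c (a point): Centre of the loose metal anvil, 28 mm above its underside (56 mm high, 0.45 kg). Hexagonal foot 78 mm across flats, 16 mm high (its lowest 4 mm only 74 mm: a lead-in); on it a round column 60 mm across, 40 mm high, to grip. x axis square to a pair of flats. Fits at six turns, 1.5 mm play a side; home when the foot is flush with the rim, this point then 28 mm over pocket. Starts upright, any yaw.
- core_c (a point): Centre of the grey mortar core, a brittle solid cylinder 50 mm across and 70 mm high (about 0.3 kg), upright on the bench at the start; z is its axis.
- cap_c (a point): Centre of the loose red cap, 28 mm above its lower rim (56 mm high, 0.35 kg). A downward-open cup 66 mm across and 26 mm high (inside 56 mm across, 14 mm deep) with a round steel boss on top, 32 mm across and 30 mm high, to grip. Starts mouth down on the bench. Fully down on the core, this point is 49 mm above core_c.
- swing_pin (a point): Middle of the black upright pin on the end of the yellow swing arm, 18 mm across, standing free from 204 to 249 mm above the bench, 175 mm from the post's axis. The arm is a bar 28 mm wide and 20 mm thick, underside 184 mm above the bench. A seated, capped stack is 180 mm high and passes under it; one not fully home blocks it.
- swing (a joint): Angle of the swing arm about the upright post, rad. 0 = at its stop, over the middle of the pocket, pointing along pocket's -y; it grows counter-clockwise seen from above (towards pocket's +x), up to 1.9. It starts swung clear. Light friction (under 1 N at the pin) holds it where it is left.
- tub_c (a point): Centre of the white plastic tub, 110 mm high and 110 mm across at the rim; bystander.
- cube_c (a point): Centre of the spare grey mortar cube, 50 mm; bystander.
- spatula: Spatula, 200 mm long, lying flat on the bench; origin under its middle; bystander.

How it is judged:
On the way, in this order (a step that is already met when the one before it is completed fails the run):
1. the anvil is fully home in the pocket (z of anvil_c in the frame of pocket between 0.025 and 0.0305 m and horizontal distance between anvil_c and pocket below 0.006 m and angle between anvil_c's own z axis and vertical below 0.04 rad), for 0.2 s.
2. the core stands centred on the seated anvil (all of step 1 and horizontal distance between core_c and anvil_c below 0.009 m and z of core_c in the frame of anvil_c between 0.06 and 0.066 m and angle between core_c's own z axis and vertical below 0.05 rad), for 0.2 s.
3. the cap is fully down on the core (all of step 2 and horizontal distance between cap_c and core_c below 0.006 m and z of cap_c in the frame of core_c between 0.046 and 0.052 m and angle between cap_c's own z axis and vertical below 0.05 rad), for 0.2 s.
At the end, for the whole second after the job is handed in: Anvil home (centre 25 to 30.5 mm over the pocket floor, 6 mm off-centre at most, 0.04 rad tilt), core standing on it (9 mm, 0.05 rad), cap fully down on the core (centre 46 to 52 mm above the core's, 6 mm, 0.05 rad), arm over the cap within 0.10 rad of its stop (all of step 3 and value of joint swing below 0.1 rad); the robot touches nothing.
It fails at once if the core is tipped by more than 0.6 rad (angle between core_c's own z axis and vertical above 0.6 rad).
It fails at once if the core is dropped onto the anvil (faster than 0.4 m/s as it comes down on it) (linear speed of core above 0.4 m/s and horizontal distance between core_c and anvil_c below 0.03 m and z of core_c in the frame of anvil_c between 0.05 and 0.09 m).
It fails at once if the core is pressed on the anvil with more than 80 N (contact force between core and anvil above 80 N).
It fails at once if the tub, the spare cube or the spatula is moved more than 40 mm (distance of any of tub_c, cube_c, spatula from where it was at the start of the episode above 0.04 m).
It also fails if it takes over 72 s, if anything falls off the work surface, if the arm or the gripper's body presses on something with over 40 N, if the wrist force passes 120 N, or if a joint passes its speed limit or range.

### The arm

A 6-joint arm with a two-finger parallel gripper is mounted at the origin on the work surface. World frame = base frame: x ahead of the robot, y to its left, z up, the work surface at z = 0. Lengths are in m, angles in rad, forces in N, time in s.
With the tool pointing down it reaches from about 0.25 to 0.775 m from the base axis. Payload 4 kg.
Tool frame: the origin (TCP) lies at the very end of the fingers, on their centre line; the grasp point (between the pads) lies 19 mm behind it; z points along the fingers, y is the line along which they close (so a half turn about z gives the same grasp; the last joint's range is limited). The gripper opens to 94 mm and grips with 3 to 60 N. Pads are 16 mm wide; open, the fingers measure 119 mm over their backs; the gripper's body (75 mm by 177 mm) begins 78 mm behind the grasp point.
Start: joints at [-1.452, 0.087, 1.371, -0, 1.684, -0.103], TCP at [0.121, -0.537, 0.206] pointing down, gripper open.
Joint ranges: [-3.1, 3.1], [-0.76, 2.03], [0.27, 2.55], [-1.08, 4.22], [0.17, 2.65], [-2.57, 2.57]. Speed limits (rad/s): [2.79, 2.79, 3.14, 3.14, 3.14, 3.14].

### API

Orientations are given as a unit quaternion [x, y, z, w].
In Python, from station import robot gives the robot as it stands. The module is installed in compiled form; this text tells all that it offers.
- The arm moves only by the shell command python3 -m creep 'ROWS' [OPENING]. ROWS is JSON, one flat list of numbers, 4 for each row, row after row: the shift along the tool's x, y, z in units of 50 mm (1.0 is 50 mm), then the turn about the tool's z in degrees. In form: [x, y, z, spin, x, y, z, spin, ...]. A call has 1 to 8 rows; each row shifts and turns the commanded pose from where the row before left it, along the tool's axes as they then stand; what a row does not reach is not made up. A row lasts 1/8 s, in which the tool goes at most 62.5 mm and 10.7 degrees, less where a joint would pass 70% of its speed; a pose out of reach is approached as far as the arm can. A call is refused whole if a number of a shift passes 1 or a number of a turn 10.7, either way. A call with a gripper value outside its range is refused whole. OPENING is the gripper command: -1 is fully open, 1 is shut, values between are in proportion, set as the call begins (- or left out, the last holds). The fingers move at their own pace and stop on an object; the grip force is fixed at half the most. Time passes only in rows, so rows that do not move let the fingers close. It gives the time, the measured TCP pose, the force, the opening and the grip force at its end, in the units of the state.
- robot.read_state(): the state, without advancing time (a new reading comes with each control period).
- robot.snapshot(name): name is "scene" or "top" or "wrist"; returns a dict with "image" (420x560x3 uint8, blue, green, red), "fovy" (degrees; the focal length in pixels is half the picture's height over the tangent of half this angle, whatever the lens; pixels are square), "cx", "cy" (the principal point, pixels), "D" ([k1, k2, p1, p2, k3] as OpenCV has them; the pictures are not rectified), "extrinsics" (4x4, takes a point from camera to world coordinates). Camera axes: x right, y up, looking along -z (the intrinsics and any distortion apply to the point x, -y, -z); pixel columns grow to the right and rows downward; lengths in m; the calibration is good to about 2 mm. A picture is of the moment at which its call begins. There is no depth.
- robot.close_job(): hands the job in; it is judged then, once.
Trained networks look in the newest picture that a camera, given by its name, has taken for a name from the list of things; names that differ only in an ending like _2 or _b are one class to them, and where a whole thing is asked for, a point or a joint stands for the part that bears it (a point fixed in the world has none). Each returns a list of dicts, best first, with "confidence" (0 to 1); they miss things now and then, are a little off and sometimes report something else, mostly with a low value. They report only what shows in the picture. A call takes as long as a camera call.
- robot.recognise(thing, camera): "point" ([column, row] in pixels, amid what is visible of it).
- robot.tip_of(thing, camera): "point" ([column, row] in pixels: a listed point, or the origin of a listed thing).
The state is a dict: "t": time; "joints": joint angles; "dq": joint speeds; "tau": joint torques, N m; "eef_pos": TCP position; "ee_rot": TCP orientation; "ft_force": force on the tool from outside, world axes, zero at the start; "wrist_torque": the same for the moment, N m; "grip_width": finger opening in m; "grip_force": force on a finger pad.
Only numpy, scipy, OpenCV 4.12 (cv2) and the standard library are available. Lean on these libraries where they do the work, as an engineer would, in place of code of your own. Each camera call takes 0.05 s, during which the arm holds its last target. There are 200 camera calls.

## Working session

There is one attempt and no reset: what is moved stays moved. The work goes in short steps, Python scripts to look and compute and a shell command to move; the robot and the scene stay as the last step left them, time stands still between calls to the robot, and variables do not carry over. Pictures are saved under pics/ and viewed, at most 13 in all, crops included, and the job is handed in when it is done.

```bash
mkdir -p pics
cat > h.py <<'E'
import numpy as np, cv2
from scipy.spatial.transform import Rotation as R
from station import robot
def K(s):
    h=s["image"].shape[0]; f=h/2/np.tan(np.radians(s["fovy"])/2)
    return np.array([[f,0,s["cx"]],[0,f,s["cy"]],[0,0,1]])
def ray(s,p):
    u=cv2.undistortPoints(np.array([[p]],float),K(s),np.array(s["D"],float))[0,0]
    E=np.array(s["extrinsics"]); d=E[:3,:3]@np.array([u[0],-u[1],-1]); return E[:3,3],d
def at(s,p,z):
    o,d=ray(s,p); return o+d*(z-o[2])/d[2]
def proj(s,P):
    E=np.array(s["extrinsics"]); c=(np.atleast_2d(P)-E[:3,3])@E[:3,:3]; c=c*[1,-1,-1]
    return cv2.projectPoints(c,np.zeros(3),np.zeros(3),K(s),np.array(s["D"],float))[0][:,0]
def shot(n,f=None):
    s=robot.snapshot(n)
    if f: cv2.imwrite("pics/"+f,s["image"])
    return s
def goal(x,y,z=None):
    "shift in tool axes units of 50mm to reach world xyz"
    st=robot.read_state(); p=np.array(st["eef_pos"]); r=R.from_quat(st["ee_rot"])
    d=np.array([x,y,p[2] if z is None else z])-p
    return np.round(r.inv().apply(d)/.05,3)
E
python3 - <<'E'
from h import *
st=robot.read_state(); print(st["t"],st["eef_pos"],R.from_quat(st["ee_rot"]).as_matrix().round(3).tolist())
Z=dict(pocket=.012,anvil_c=.028,core_c=.035,cap_c=.028,swing_pin=.2265,tub_c=.055,cube_c=.025,spatula=0,fixture=0)
for c in("scene","top"):
    s=shot(c,c+"1.png"); print(c,np.array(s["extrinsics"]).round(3).tolist(),s["fovy"])
    for k,z in Z.items():
        for r in robot.tip_of(k,c)[:2]: print(k,round(r["confidence"],2),np.round(r["point"]),at(s,r["point"],z).round(3))
E
```

```text
0.0 [ 0.12087748 -0.53598755  0.20432352] [[0.976, 0.22, -0.0], [0.22, -0.976, 0.002], [0.0, -0.002, -1.0]]
scene [[0.176, -0.838, 0.517, 1.132], [0.984, 0.146, -0.099, -0.082], [0.007, 0.527, 0.85, 1.065], [0.0, 0.0, 0.0, 1.0]] 56.518754133128795
pocket 0.81 [278. 194.] [0.451 0.055 0.012]
anvil_c 0.75 [209. 199.] [ 0.442 -0.165  0.028]
cap_c 0.73 [208. 236.] [ 0.575 -0.179  0.028]
cap_c 0.28 [279. 193.] [0.459 0.056 0.028]
swing_pin 0.7 [319. 198.] [0.62  0.128 0.227]
tub_c 0.64 [296. 261.] [0.708 0.06  0.055]
cube_c 0.92 [255. 278.] [ 0.728 -0.061  0.025]
spatula 0.66 [380. 187.] [0.475 0.396 0.   ]
fixture 0.71 [279. 192.] [0.437 0.062 0.   ]
top [[-0.045, 0.973, -0.228, 0.331], [-0.999, -0.044, 0.007, 0.033], [-0.003, 0.228, 0.974, 1.279], [0.0, 0.0, 0.0, 1.0]] 49.13510901066897
pocket 0.66 [281. 278.] [0.44  0.058 0.012]
anvil_c 0.66 [356. 274.] [ 0.441 -0.144  0.028]
anvil_c 0.52 [282. 179.] [0.719 0.044 0.028]
core_c 0.79 [419. 244.] [ 0.512 -0.323  0.035]
cap_c 0.86 [362. 225.] [ 0.575 -0.173  0.028]
swing_pin 0.94 [243. 197.] [0.615 0.137 0.226]
tub_c 0.96 [279. 181.] [0.705 0.053 0.055]
spatula 0.94 [163. 276.] [0.462 0.385 0.   ]
```

View pics/top1.png

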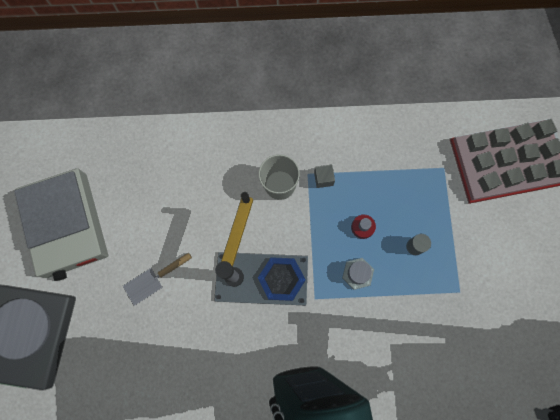

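View pics/scene1.png

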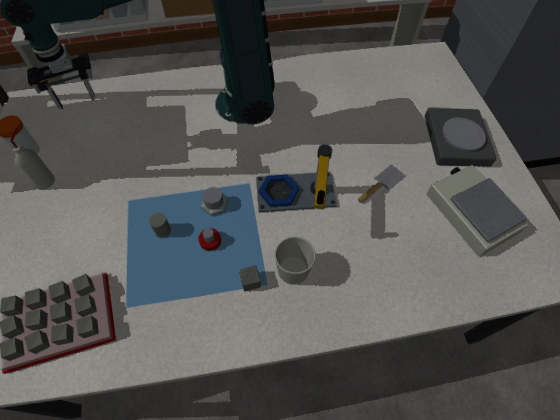

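The top view shows the fixture's pocket at (280,278), post at (229,272), pin at (245,197), anvil (358,272), cap (363,226) and core (419,243). The scene view agrees. I'll move over the anvil for a wrist view.

```bash
python3 -m creep '[0.93,-0.75,-0.25,0,0.93,-0.75,-0.25,0,0.93,-0.75,-0.25,0,0.93,-0.75,-0.25,0,0.93,-0.75,-0.25,0,0.93,-0.75,-0.25,0,0.93,-0.75,-0.25,0,0.93,-0.75,-0.25,0]' -1
python3 - <<'E'
from h import *
st=robot.read_state(); print(st["t"],st["eef_pos"],goal(.441,-.147))
s=shot("wrist","w1.png");E=np.array(s["extrinsics"]); print(E.round(3).tolist(),s["fovy"],s["D"])
for k,z in dict(pocket=.012,anvil_c=.028,core_c=.035,cap_c=.028,swing_pin=.2265).items():
    for r in robot.tip_of(k,"wrist")[:2]: print(k,round(r["confidence"],2),np.round(r["point"]),at(s,r["point"],z).round(3))
E
```

```text
t: 2.0
eef_pos: [0.4188, -0.1604, 0.3062]
ee_rot: [0.994, 0.111, 0.0, 0.0]
ft_force: [0.6, -0.2, -0.0]
grip_width: 0.094
grip_force: 0.0
2.0 [ 0.4187744  -0.16037331  0.30620541] [ 0.492 -0.163  0.   ]
[[0.219, 0.942, 0.252, 0.492], [-0.976, 0.212, 0.058, -0.145], [0.001, -0.259, 0.966, 0.485], [0.0, 0.0, 0.0, 1.0]] 58.272097865643424 [-0.00467688  0.          0.          0.          0.        ]
pocket 0.7 [106. 118.] [0.437 0.057 0.012]
anvil_c 0.87 [276. 149.] [ 0.447 -0.153  0.028]
core_c 0.94 [427. 127.] [ 0.511 -0.319  0.035]
cap_c 0.76 [325.  43.] [ 0.574 -0.181  0.028]
```

View pics/w1.png

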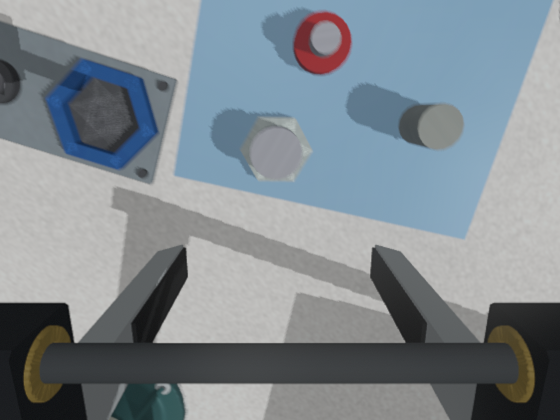

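The wrist view shows the anvil (foot hexagon around 276,149), pocket ring (103,113), cap (323,42) and core (431,126), all clear. Next I'll fit silhouettes to get poses.

```bash
cat > fit.py <<'E'
from h import *
from scipy.optimize import minimize
def hexa(af,yaw): 
    a=yaw+np.radians(30+60*np.arange(6)); return af/np.sqrt(3)*np.c_[np.cos(a),np.sin(a)]
def circ(d):
    a=np.linspace(0,2*np.pi,48,endpoint=False); return d/2*np.c_[np.cos(a),np.sin(a)]
# each part: (function of yaw -> xy outline, z0, z1) ; convex parts, union drawn
PARTS=dict(anvil=[(lambda w:hexa(.078,w),.004,.016),(lambda w:hexa(.074,w),0,.004),(lambda w:circ(.06),.016,.056)],
 ring=[(lambda w:hexa(.113,w),.012,.028)],
 core=[(lambda w:circ(.05),0,.07)], cap=[(lambda w:circ(.066),0,.026),(lambda w:circ(.032),.026,.056)], cup=[(lambda w:circ(.066),0,.026)])
def draw(s,name,p,z0=0,up=4):
    m=np.zeros((420*up,560*up),np.uint8)
    for f,a,b in PARTS[name]:
        o=f(p[2])+p[:2]; P=np.r_[np.c_[o,np.full(len(o),a+z0)],np.c_[o,np.full(len(o),b+z0)]]
        h=cv2.convexHull(((proj(s,P)+.5)*up-.5).astype(np.float32)); cv2.fillConvexPoly(m,np.round(h).astype(np.int32),255)
    return cv2.resize(m,(560,420),interpolation=cv2.INTER_AREA)/255.
def fit(s,name,mask,x0,z0=0,yaws=(0,)):
    best=None
    for w in yaws:
        def c(p):
            d=draw(s,name,p,z0); return np.abs(d-mask).sum()/d.sum()
        r=minimize(c,[x0[0],x0[1],w],method="Nelder-Mead",options=dict(initial_simplex=np.array([[x0[0],x0[1],w],[x0[0]+.01,x0[1],w],[x0[0],x0[1]+.01,w],[x0[0],x0[1],w+.2]]),xatol=1e-4,fatol=1e-4))
        if best is None or r.fun<best.fun: best=r
    return best.x,best.fun
def blob(m,px):
    m=cv2.morphologyEx(m.astype(np.uint8),cv2.MORPH_OPEN,np.ones((3,3)))
    n,l,st,c=cv2.connectedComponentsWithStats(m)
    i=1+np.argmin(np.hypot(*(c[1:]-px).T)+1e3*(st[1:,4]<300)); o=(l==i).astype(np.uint8)
    cs,_=cv2.findContours(o,cv2.RETR_EXTERNAL,cv2.CHAIN_APPROX_NONE); return cv2.drawContours(o*0,cs,-1,1,-1).astype(float)
def hsv(s): return cv2.cvtColor(s["image"],cv2.COLOR_BGR2HSV)
E
python3 - <<'E'
from fit import *
s=shot("wrist");h=hsv(s).astype(int);H,S,V=h[...,0],h[...,1],h[...,2]
for p in[(276,149),(225,135),(230,170),(60,100),(323,60),(430,126),(380,110),(408,130)]: print(p,h[p[1],p[0]])
blue=(H>95)&(H<130)&(S>150); nob=(S<70); red=((H<8)|(H>172))&(S>120)
yy=np.radians([0,20,40])
o=s["image"].copy()
for n,m,px,x0,z in[("ring",blue,(103,113),(.437,.057),0),("anvil",nob,(276,149),(.445,-.15),0),("core",nob,(430,126),(.511,-.321),0),("cup",red,(323,42),(.574,-.178),0)]:
    b=blob(m,px); x,f=fit(s,n,b,x0,z,yy if n in("ring","anvil") else (0,)); print(n,b.sum(),x.round(4),np.degrees(x[2]).round(1),round(f,3))
    d=draw(s,n,x,z)>.5; cs,_=cv2.findContours(d.astype(np.uint8),0,2); cv2.drawContours(o,cs,-1,(0,255,0),1)
    cs,_=cv2.findContours(b.astype(np.uint8),0,2); cv2.drawContours(o,cs,-1,(0,0,255),1)
cv2.imwrite("pics/f1.png",o[:260])
E
```

```text
(276, 149) [113  15 155]
(225, 135) [103  83 139]
(230, 170) [102  77 180]
(60, 100) [107 180 133]
(323, 60) [179 167 150]
(430, 126) [ 60   7 140]
(380, 110) [102  84 140]
(408, 130) [98 27 76]
ring 8398.0 [ 0.4384  0.0557 -0.0833] -4.8 0.033
anvil 3619.0 [ 0.4437 -0.1544  0.2069] 11.9 0.021
core 2543.0 [ 0.5119 -0.3214  0.1622] 9.3 0.023
cup 2815.0 [ 0.5727 -0.1792  0.0842] 4.8 0.08
```

View pics/f1.png

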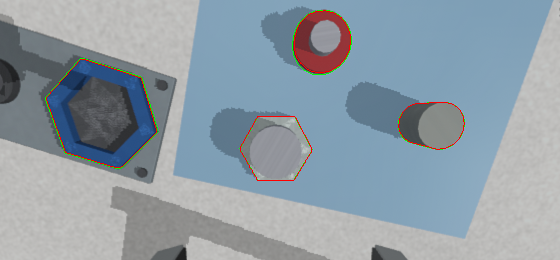

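```bash
python3 -m creep '[0.51,-0.01,0.6,0,0,0,1,0,0,0,1,0,0,0,1,0,0,0,1,0,0,0,0.7,0,0,0,0.38,0,0,0,0,0]'
python3 - <<'E'
from h import *
print(robot.read_state()["joints"],goal(.4437,-.1544,.022))
E
```

```text
t: 3.35
eef_pos: [0.4402, -0.1567, 0.0194]
ee_rot: [0.994, 0.109, -0.002, -0.001]
ft_force: [0.4, -0.9, -0.3]
grip_width: 0.0939
grip_force: 0.0
[-4.63161339e-01  2.49235722e-02  1.81815522e+00 -3.03950689e-04
  1.30343453e+00  8.89128534e-01] [ 0.079 -0.029 -0.052]
```

```bash
python3 -m creep '[0.08,-0.03,-0.04,0,0,0,0,0]'; python3 -m creep '[0,0,0,0,0,0,0,0,0,0,0,0,0,0,0,0,0,0,0,0,0,0,0,0]' 1
```

```text
t: 3.6
eef_pos: [0.4475, -0.1545, 0.0253]
ee_rot: [0.994, 0.11, 0.002, 0.001]
ft_force: [-0.0, 0.3, 0.1]
grip_width: 0.0938
grip_force: 0.0
t: 4.35
eef_pos: [0.4461, -0.1531, 0.0235]
ee_rot: [0.994, 0.111, -0.0, -0.001]
ft_force: [-0.5, 1.2, 1.3]
grip_width: 0.0595
grip_force: 30.0
```

```bash
python3 -m creep '[0,0,-0.7,5.6,0,0,-0.7,5.6,0,0,0,5.5,-0.1,-1,0,0,-0.1,-1,0,0,-0.1,-1,0,0,-0.1,-1,0,0,0,-0.16,0,0]'
python3 -m creep '[0,0,0,0,0,0,0,0]'
python3 - <<'E'
from h import *
shot("wrist","w2.png"); shot("scene");shot("top")
st=robot.read_state();print(st["eef_pos"],R.from_quat(st["ee_rot"]).as_euler("xyz",True))
E
```

```text
t: 5.35
eef_pos: [0.4393, 0.0576, 0.0917]
ee_rot: [0.999, -0.033, -0.001, 0.0]
ft_force: [0.8, -0.2, -6.1]
grip_width: 0.0597
grip_force: 30.0
t: 5.6
eef_pos: [0.4406, 0.054, 0.0928]
ee_rot: [0.999, -0.036, -0.0, 0.001]
ft_force: [-0.0, 0.1, -5.1]
grip_width: 0.0595
grip_force: 30.0
[0.44079667 0.05416448 0.09326711] [ 1.79972396e+02  1.46992926e-02 -4.10427676e+00]
```

View pics/w2.png

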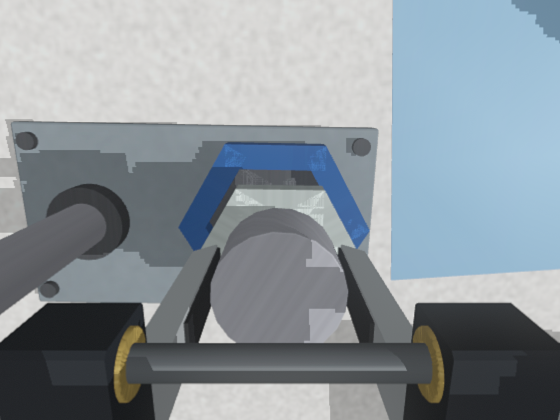

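The wrist view shows the anvil held over the ring, its front foot edge (232–325,187) nearly parallel to the ring's front wall (225–325,155). An overlay of the models will give the remaining offset.

Run:
```python
from fit import *
s=shot("wrist"); st=robot.read_state(); p=st["eef_pos"]; print(p)
h=hsv(s).astype(int); blue=((h[...,0]>95)&(h[...,0]<130)&(h[...,1]>150)).astype(float)
# ring fit on region rows<245 with model outer minus inner, region-limited
def c(q):
    def hx(af,z): 
        m=np.zeros((1680,2240),np.uint8); o=hexa(af,q[2])+q[:2]; cv2.fillConvexPoly(m,np.round((proj(s,np.c_[o,np.full(6,z)])+.5)*4-.5).astype(np.int32),255); return cv2.resize(m,(560,420),interpolation=cv2.INTER_AREA)/255.
    d=np.maximum(hx(.113,.028),hx(.113,.012)); return np.abs(d-np.maximum(blue,0))[100:190,:].sum()*0+ (np.abs(d-np.where(np.cumsum(blue,0)>0,1,0)*(d>-1))[100:185,150:400]).sum()
r=minimize(c,[.4384,.0557,-.083],method="Nelder-Mead",options=dict(initial_simplex=[[.4384,.0557,-.083],[.444,.0557,-.083],[.4384,.061,-.083],[.4384,.0557,0]]))
print("ring",r.x,r.fun)
o=cv2.resize(s["image"],None,fx=3,fy=3,interpolation=cv2.INTER_CUBIC)
def poly(P,col): cv2.polylines(o,[np.round(proj(s,P)*3+1).astype(np.int32)],True,col,1)
for af in(.113,.081):poly(np.c_[hexa(af,r.x[2])+r.x[:2],np.full(6,.028)],(0,255,255))
z0=p[2]-.024; yaw=np.radians(11.9-16.8)
for q,col in[((p[0]-.002,p[1]),(0,255,0))]:
    for f,z in((hexa(.078,yaw),.016),(hexa(.078,yaw),.004),(circ(.06),.056)): poly(np.c_[f+q,np.full(len(f),z+z0)],col)
cv2.imwrite("pics/o2.png",o[360:960,450:1200])
```

```text
[0.44084418 0.05427917 0.09337113]
ring [ 0.43443527  0.05870918 -0.17734831] 317.15294117647056
```

View pics/o2.png

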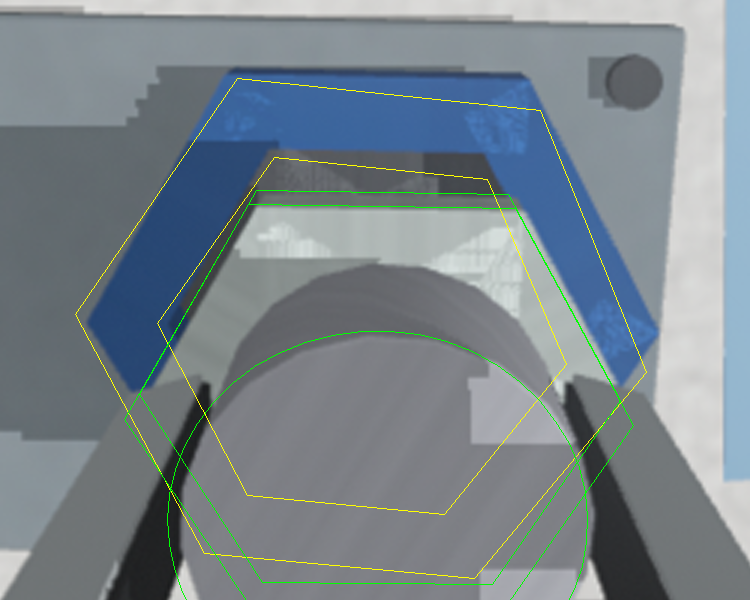

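Green (anvil model) matches the held anvil within about 1 mm; the yellow ring fit is poor here because the ring is partly hidden. I'll use the ring corners read off by hand instead: outer crop corners (88,320), (230,72), (530,75), (657,332).

Run:
```python
from fit import *
from scipy.optimize import least_squares
s=shot("wrist"); p=robot.read_state()["eef_pos"]
full=lambda q:[(450+q[0]-1)/3,(360+q[1]-1)/3]
W=np.array([at(s,full(q),.028)[:2] for q in[(88,320),(230,72),(530,75),(657,332)]])
I=np.array([at(s,full(q),.028)[:2] for q in[(278,150),(487,152)]])
print(W.round(4).tolist(),I.round(4).tolist())
def best(af,pts,x0):
    def f(q):
        h=hexa(af,q[2])+q[:2]; return np.concatenate([h[np.argmin(np.hypot(*(h-w).T))]-w for w in pts])
    return least_squares(f,x0)
r=best(.113,W,[.4384,.0557,-.083]);print("ring",r.x.round(4),np.degrees(r.x[2]),(r.fun*1e3).round(1))
A=np.array([at(s,full(q),p[2]-.024+.016)[:2] for q in[(250,206),(520,208)]]);print(A.round(4))
r=best(.078,A,[p[0]-.002,p[1],-.086]);print("anv",p,r.x.round(4),np.degrees(r.x[2]),(r.fun*1e3).round(1))
```

```text
[[0.4444, 0.1203], [0.4972, 0.0823], [0.492, 0.0185], [0.4323, -0.0079]] [[0.4798, 0.0737], [0.4761, 0.0285]]
ring [ 0.4384  0.056  -0.0943] -5.400418774103217 [ 0.1  0.6  0.5  0.8 -0.4 -0.4 -0.1 -1.1]
[[0.4793 0.0732]
 [0.4757 0.0279]]
anv [0.44087692 0.05441763 0.09345585] [ 0.4386  0.0536 -0.0797] -4.565782638420518 [-0.  -0.2  0.   0.2]
```

```bash
python3 -m creep '[0,-0.045,0.3,0.5,0,0,0.3,0,0,0,0.2,0,0,0,0.08,0,0,0,0,0,0,0,0,0]'; python3 -m creep '[0,0,0.08,0,0,0,0.08,0,0,0,0,0]'
```

```text
t: 6.6
eef_pos: [0.4414, 0.0575, 0.05]
ee_rot: [0.999, -0.039, 0.001, 0.0]
ft_force: [-0.4, -0.8, -4.7]
grip_width: 0.0597
grip_force: 30.0
t: 6.98
eef_pos: [0.4404, 0.0575, 0.0409]
ee_rot: [0.999, -0.039, -0.001, 0.0]
ft_force: [-0.3, -0.1, -5.6]
grip_width: 0.0596
grip_force: 30.0
```

```bash
python3 -m creep '[0,0,0.06,0,0,0,0.04,0,0,0,0,0,0,0,0,0]'
```

```text
t: 7.48
eef_pos: [0.441, 0.0575, 0.0365]
ee_rot: [0.999, -0.039, 0.0, 0.0]
ft_force: [-0.4, -0.1, -5.2]
grip_width: 0.0597
grip_force: 30.0
```

```bash
python3 -m creep '[0,0,0.04,0,0,0,0,0,0,0,0,0]'; python3 -m creep '[0,0,0.03,0,0,0,0,0,0,0,0,0]'
```

```text
t: 7.85
eef_pos: [0.4414, 0.0575, 0.0354]
ee_rot: [0.999, -0.039, 0.001, 0.0]
ft_force: [-1.9, -0.6, 4.2]
grip_width: 0.0596
grip_force: 30.0
t: 8.22
eef_pos: [0.4414, 0.0575, 0.0354]
ee_rot: [0.999, -0.039, 0.001, 0.0]
ft_force: [-6.5, -2.3, 11.5]
grip_width: 0.0598
grip_force: 30.0
```

Firm contact at the expected home height. I'll release and rise.

```bash
python3 -m creep '[0,0,-0.03,0,0,0,-0.02,0,0,0,0,0,0,0,0,0]' -1; python3 -m creep '[0,0,-0.8,0,0,0,-1,0,0,0,-1,0,0,0.5,-0.8,0,0,1,0,0,0,1,0,0,0,0,0,0]'
python3 - <<'E'
from fit import *
s=shot("wrist","w3.png")
for k,z in dict(anvil_c=.04,core_c=.035,cap_c=.028).items():
    for r in robot.tip_of(k,"wrist")[:2]: print(k,round(r["confidence"],2),np.round(r["point"]),at(s,r["point"],z).round(3))
print(goal(.5119,-.3214,.05))
o=s["image"].copy()
for q in([.4384,.0557,-.086],):
  for f,z,c in((hexa(.078,q[2]),.028,(0,255,0)),(circ(.06),.068,(0,0,255)),(hexa(.113,q[2]),.028,(0,255,255))):
    cv2.polylines(o,[np.round(proj(s,np.c_[f+q[:2],np.full(len(f),z)])).astype(np.int32)],True,c,1)
cv2.imwrite("pics/w3.png",o)
E
```

```text
t: 8.72
eef_pos: [0.4409, 0.0575, 0.0352]
ee_rot: [0.999, -0.039, -0.0, 0.0]
ft_force: [-0.7, 0.2, 0.5]
grip_width: 0.0934
grip_force: 0.0
t: 9.6
eef_pos: [0.4308, -0.0697, 0.2152]
ee_rot: [0.999, -0.042, -0.0, 0.0]
ft_force: [0.5, 0.5, -0.1]
grip_width: 0.0941
grip_force: 0.0
anvil_c 0.64 [146. 191.] [0.442 0.056 0.04 ]
core_c 0.89 [544.  83.] [ 0.509 -0.319  0.035]
cap_c 0.89 [388.  22.] [ 0.572 -0.181  0.028]
[2.005 4.965 3.303]
```

View pics/w3.png

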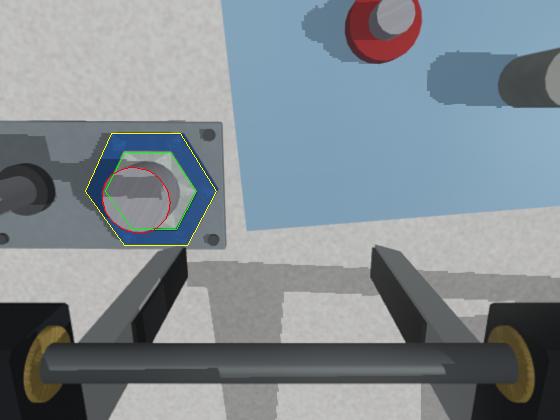

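Anvil is seated: the green foot and red column-top outlines match it at (137,200). Now the core.

```bash
python3 -m creep '[0.4,1,0,0,0.4,1,0.2,0,0.4,1,0.4,0,0.4,1,0.4,0,0.4,0.97,0.4,0,0,0,0.4,0,0,0,0,0,0,0,0,0]'
python3 - <<'E'
from fit import *
s=shot("wrist"); 
h=hsv(s).astype(int); 
for r in robot.tip_of("core_c","wrist")[:1]: print(r,at(s,r["point"],.035).round(4))
print(robot.read_state()["eef_pos"],goal(.5119,-.3214,.031))
E
```

```text
t: 10.8
eef_pos: [0.5122, -0.3216, 0.1264]
ee_rot: [0.999, -0.038, 0.001, 0.0]
ft_force: [0.2, -0.1, -0.8]
grip_width: 0.094
grip_force: 0.0
[ 0.51232526 -0.32205907  0.12733037] [-0.014 -0.016  1.927]
```

```bash
python3 -m creep '[0,0,0.8,0,0,0,0.7,0,0,0,0.42,0,0,0,0,0]'; python3 -m creep '[0,0,0,0,0,0,0,0,0,0,0,0,0,0,0,0,0,0,0,0,0,0,0,0]' 1; python3 -m creep '[0,0,-0.1,0,0,0,-0.3,0,0,0,0,0]'
```

```text
t: 11.4
eef_pos: [0.5106, -0.3215, 0.0286]
ee_rot: [0.999, -0.039, -0.001, -0.001]
ft_force: [0.6, -0.6, -1.0]
grip_width: 0.0938
grip_force: 0.0
t: 12.15
eef_pos: [0.5116, -0.3219, 0.0298]
ee_rot: [0.999, -0.039, 0.0, -0.001]
ft_force: [-0.0, 4.5, 2.9]
grip_width: 0.0496
grip_force: 30.0
t: 12.52
eef_pos: [0.5123, -0.3238, 0.0513]
ee_rot: [0.999, -0.039, 0.001, 0.001]
ft_force: [0.1, -1.4, -3.6]
grip_width: 0.05
grip_force: 30.0
```

Run:
```python
from fit import *
print(robot.read_state()["eef_pos"],goal(.4384,.0562,.16))
```

```text
[ 0.5123081  -0.32380029  0.05134471] [-2.064 -7.455 -2.198]
```

```bash
python3 -m creep '[0,0,-0.7,0,0,0,-0.9,0,-0.25,-0.9,-0.4,0,-0.25,-1,-0.2,0,-0.25,-1,0,0,-0.25,-1,0,0,-0.25,-1,0,0,-0.25,-1,0,0]'; python3 -m creep '[-0.25,-0.8,0,0,-0.25,-0.5,0,0,0,-0.2,0,0,0,0,0,0,0,0,0,0]'
python3 - <<'E'
from fit import *
print(robot.read_state()["eef_pos"],goal(.4384,.0562,.108))
s=shot("wrist"); o=s["image"].copy(); p=robot.read_state()["eef_pos"]
q=[.4384,.0557,-.086]
for f,z,c,ce in((hexa(.078,q[2]),.028,(0,255,0),q),(circ(.06),.068,(0,0,255),q),(hexa(.113,q[2]),.028,(0,255,255),q),(circ(.05),p[2]+.04,(255,0,255),p)):
    cv2.polylines(o,[np.round(proj(s,np.c_[f+ce[:2],np.full(len(f),z)])).astype(np.int32)],True,c,1)
cv2.imwrite("pics/w4.png",o)
E
```

```text
t: 13.52
eef_pos: [0.4592, -0.0213, 0.1596]
ee_rot: [0.999, -0.039, 0.0, 0.0]
ft_force: [1.6, 0.6, -2.9]
grip_width: 0.0496
grip_force: 30.0
t: 14.15
eef_pos: [0.4411, 0.0531, 0.1594]
ee_rot: [0.999, -0.04, 0.0, 0.0]
ft_force: [0.6, -0.2, -3.6]
grip_width: 0.0494
grip_force: 30.0
[0.44105125 0.05306402 0.15940747] [-0.058 -0.059  1.028]
```

View pics/w4.png

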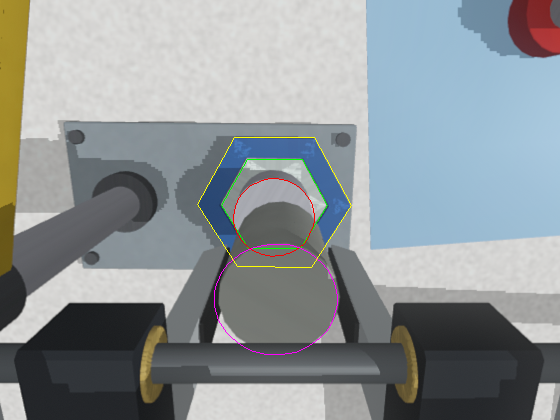

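The core (277,298) is held true in the fingers and the anvil lies where modelled. Lowering slowly.

```bash
python3 -m creep '[-0.05,-0.05,0.5,0,0,0,0.4,0,0,0,0.15,0,0,0,0.06,0,0,0,0,0,0,0,0,0]';  python3 -m creep '[0,0,0.04,0,0,0,0.03,0,0,0,0,0,0,0,0,0]'
```

```text
t: 14.95
eef_pos: [0.439, 0.0566, 0.1049]
ee_rot: [0.999, -0.039, 0.001, 0.0]
ft_force: [0.3, 0.8, -3.0]
grip_width: 0.0496
grip_force: 30.0
t: 15.45
eef_pos: [0.4383, 0.0567, 0.1004]
ee_rot: [0.999, -0.039, -0.0, 0.0]
ft_force: [-0.6, 0.5, -3.3]
grip_width: 0.0496
grip_force: 30.0
```

```bash
python3 -m creep '[0,0,0.03,0,0,0,0,0,0,0,0,0]';  python3 -m creep '[0,0,0.02,0,0,0,0,0,0,0,0,0]'
```

```text
t: 15.82
eef_pos: [0.4383, 0.0567, 0.0989]
ee_rot: [0.999, -0.039, -0.0, 0.0]
ft_force: [-0.0, -1.6, -3.4]
grip_width: 0.0496
grip_force: 30.0
t: 16.2
eef_pos: [0.4383, 0.0567, 0.098]
ee_rot: [0.999, -0.039, 0.0, 0.0]
ft_force: [0.3, 0.4, -3.5]
grip_width: 0.0501
grip_force: 30.0
```

```bash
python3 -m creep '[0,0,0.02,0,0,0,0,0,0,0,0,0]';  python3 -m creep '[0,0,0.015,0,0,0,0,0,0,0,0,0]'
```

```text
t: 16.58
eef_pos: [0.4385, 0.0567, 0.0978]
ee_rot: [0.999, -0.039, 0.0, 0.0]
ft_force: [-3.2, 0.6, 4.0]
grip_width: 0.05
grip_force: 30.0
t: 16.95
eef_pos: [0.4385, 0.0567, 0.0977]
ee_rot: [0.999, -0.039, 0.0, 0.0]
ft_force: [-3.9, 0.4, 8.0]
grip_width: 0.0498
grip_force: 30.0
```

```bash
python3 -m creep '[0,0,-0.01,0,0,0,0,0,0,0,0,0,0,0,0,0]' -1; python3 -m creep '[0,0,-0.2,0,0,0,-0.8,0,0,0,-1,0,0,0.6,-0.5,0,0.3,0.9,0,0,0.5,1,0,0,0.4,0.8,0,0,0,0,0,0]'
python3 - <<'E'
from fit import *
s=shot("wrist");h=hsv(s).astype(int);red=((h[...,0]<8)|(h[...,0]>172))&(h[...,1]>120)
for k in("cap_c","core_c"):
  for r in robot.tip_of(k,"wrist")[:2]: print(k,r,at(s,r["point"],.028 if k[1]=="a" else .103).round(4))
r=robot.tip_of("cap_c","wrist")
px=r[0]["point"] if r else proj(s,[.5727,-.1792,.02])[0]
b=blob(red,px);print(b.sum(),fit(s,"cup",b,(.5727,-.1792)))
print(robot.read_state()["eef_pos"],goal(.5727,-.1792,.03))
E
```

```text
t: 17.45
eef_pos: [0.4383, 0.0567, 0.0965]
ee_rot: [0.999, -0.039, -0.0, 0.0]
ft_force: [-0.5, 0.3, -0.5]
grip_width: 0.086
grip_force: 0.0
t: 18.45
eef_pos: [0.4857, -0.1149, 0.2216]
ee_rot: [0.999, -0.041, -0.0, 0.0]
ft_force: [0.2, 0.1, -0.0]
grip_width: 0.0936
grip_force: 0.0
cap_c {'point': [338.3, 90.3], 'confidence': 0.72} [ 0.5733 -0.1801  0.028 ]
core_c {'point': [80.4, 275.3], 'confidence': 0.7} [0.438  0.0582 0.103 ]
3784.0 (array([ 0.57293628, -0.17859605,  0.10013676]), np.float64(0.07059265466524113))
[ 0.4850615  -0.11149864  0.22216734] [1.85  1.216 3.844]
```

```bash
python3 -m creep '[0.65,0.4,0.3,0,0.65,0.45,0.5,0,0.55,0.36,0.6,0,0,0,0.7,0,0,0,0.4,0,0,0,0,0,0,0,0,0]'
python3 - <<'E'
from fit import *
print(robot.read_state()["eef_pos"],goal(.5728,-.179,.03))
E
```

```text
t: 19.52
eef_pos: [0.5734, -0.1795, 0.0984]
ee_rot: [0.999, -0.039, 0.001, 0.0]
ft_force: [0.2, -0.7, 0.4]
grip_width: 0.0939
grip_force: 0.0
[ 0.5734285  -0.17945276  0.09840021] [-0.016 -0.009  1.368]
```

```bash
python3 -m creep '[0,0,0.6,0,0,0,0.5,0,0,0,0.25,0,0,0,0,0]'; python3 -m creep '[0,0,0,0,0,0,0,0,0,0,0,0,0,0,0,0,0,0,0,0,0,0,0,0]' 1; python3 -m creep '[0,0,-0.1,0,0,0,-0.3,0,0,0,0,0,0,0,0,0]'
```

```text
t: 20.02
eef_pos: [0.5727, -0.1799, 0.0295]
ee_rot: [0.999, -0.039, -0.0, 0.0]
ft_force: [1.4, -0.8, -0.6]
grip_width: 0.094
grip_force: 0.0
t: 20.78
eef_pos: [0.5727, -0.18, 0.0292]
ee_rot: [0.999, -0.039, -0.0, 0.0]
ft_force: [0.3, 0.6, 0.0]
grip_width: 0.0374
grip_force: 0.0
t: 21.28
eef_pos: [0.5727, -0.1801, 0.0494]
ee_rot: [0.999, -0.039, 0.0, 0.0]
ft_force: [-0.3, 0.6, -2.8]
grip_width: 0.0313
grip_force: 30.0
```

```bash
python3 -m creep '[0,0,-0.8,0,0,0,-1,0,0,0,-1,0,-0.5,-0.6,-0.2,0,-0.6,-0.8,0,0,-0.6,-0.8,0,0,-0.6,-0.8,0,0,-0.3,-0.8,0,0]'
python3 - <<'E'
from fit import *
print(robot.read_state()["eef_pos"],goal(.4386,.0567,.19))
E
```

```text
t: 22.28
eef_pos: [0.4563, 0.0208, 0.1989]
ee_rot: [0.999, -0.039, -0.0, -0.0]
ft_force: [0.7, -0.7, -3.3]
grip_width: 0.0311
grip_force: 30.0
[0.4563321  0.02077587 0.19890935] [-0.41  -0.688  0.178]
```

```bash
python3 -m creep '[-0.2,-0.35,0,0,-0.2,-0.3,0,0,0,-0.02,0,0,0,0,0,0]'
python3 - <<'E'
from fit import *
s=shot("wrist"); o=s["image"].copy(); p=robot.read_state()["eef_pos"]; print(p,goal(.4386,.0567,.19))
q=[.4384,.0567]
for f,z,c,ce in((circ(.05),.138,(0,0,255),q),(circ(.05),.068,(0,255,255),q),(circ(.066),p[2]-.029,(0,255,0),p),(circ(.066),p[2]-.003,(0,255,0),p),(circ(.032),p[2]+.027,(255,0,255),p)):
    cv2.polylines(o,[np.round(proj(s,np.c_[f+ce[:2],np.full(len(f),z)])).astype(np.int32)],True,c,1)
cv2.imwrite("pics/w5.png",o)
E
```

```text
t: 22.78
eef_pos: [0.4409, 0.054, 0.1991]
ee_rot: [0.999, -0.039, 0.0, 0.0]
ft_force: [-0.1, 0.6, -3.8]
grip_width: 0.0317
grip_force: 30.0
[0.44098647 0.05383973 0.19909153] [-0.052 -0.053  0.182]
```

View pics/w5.png

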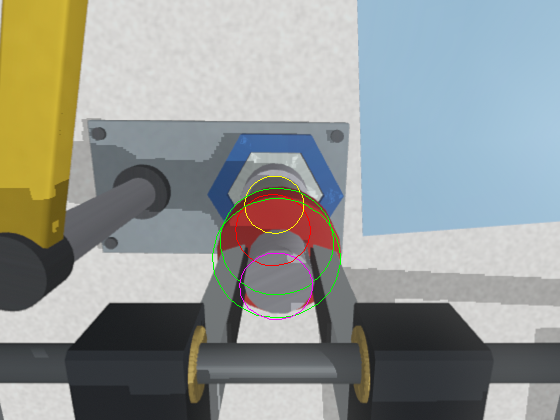

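The cap is held about centred in the fingers at (277,285) and matches its model; the core sits under it. Applying the small lateral correction and lowering.

```bash
python3 -m creep '[-0.05,-0.055,0.1,0,0,0,0.2,0,0,0,0.15,0,0,0,0,0,0,0,0,0]'; python3 -m creep '[0,0,0.06,0,0,0,0.06,0,0,0,0,0,0,0,0,0]'
python3 - <<'E'
from h import *
print(goal(.4386,.0567))
E
```

```text
t: 23.45
eef_pos: [0.4385, 0.0574, 0.1767]
ee_rot: [0.999, -0.039, 0.0, 0.0]
ft_force: [-0.6, -0.4, -3.1]
grip_width: 0.032
grip_force: 30.0
t: 23.95
eef_pos: [0.4384, 0.0575, 0.1707]
ee_rot: [0.999, -0.039, 0.0, 0.0]
ft_force: [0.9, -0.2, -3.4]
grip_width: 0.0315
grip_force: 30.0
[0.005 0.015 0.   ]
```

```bash
python3 -m creep '[0,0.015,0.05,0,0,0,0,0,0,0,0.05,0,0,0,0,0]'; python3 -m creep '[0,0,0.05,0,0,0,0,0,0,0,0.05,0,0,0,0,0]'
```

```text
t: 24.45
eef_pos: [0.4381, 0.0567, 0.1654]
ee_rot: [0.999, -0.039, -0.0, 0.0]
ft_force: [-0.0, -0.5, -2.8]
grip_width: 0.0315
grip_force: 30.0
t: 24.95
eef_pos: [0.4382, 0.0567, 0.1604]
ee_rot: [0.999, -0.039, -0.0, 0.0]
ft_force: [-0.6, 0.3, -2.8]
grip_width: 0.0316
grip_force: 30.0
```

Still free; the cap is going over the core.

```bash
python3 -m creep '[0,0,0.04,0,0,0,0,0,0,0,0.03,0,0,0,0,0]'; python3 -m creep '[0,0,0.03,0,0,0,0,0,0,0,0,0]'
```

```text
t: 25.45
eef_pos: [0.4382, 0.0567, 0.1571]
ee_rot: [0.999, -0.039, -0.0, 0.0]
ft_force: [-0.4, -0.8, -2.4]
grip_width: 0.0315
grip_force: 30.0
t: 25.82
eef_pos: [0.4383, 0.0567, 0.1557]
ee_rot: [0.999, -0.039, -0.0, 0.0]
ft_force: [0.1, -0.8, -3.2]
grip_width: 0.0312
grip_force: 30.0
```

```bash
python3 -m creep '[0,0,0.025,0,0,0,0,0,0,0,0,0]'; python3 -m creep '[0,0,0.02,0,0,0,0,0,0,0,0,0]'
```

```text
t: 26.2
eef_pos: [0.4385, 0.0567, 0.1548]
ee_rot: [0.999, -0.039, 0.0, 0.0]
ft_force: [-0.1, -0.0, -1.0]
grip_width: 0.0311
grip_force: 30.0
t: 26.58
eef_pos: [0.4387, 0.0567, 0.1548]
ee_rot: [0.999, -0.039, 0.001, 0.0]
ft_force: [-2.0, -0.9, 5.4]
grip_width: 0.0315
grip_force: 30.0
```

Contact at the seated height. Release, rise, then turn the tool around for the swing-pin.

```bash
python3 -m creep '[0,0,-0.02,0,0,0,0,0,0,0,0,0,0,0,0,0,0,0,0,0]' -1; python3 -m creep '[0,0,-0.3,0,0,0,-0.8,0,0,0,-1,0,0,0,-0.6,0,0,0,0,-10.3,0,0,0,-10.3,0,0,0,-10.3,0,0,0,-10.3]'; python3 -m creep '[0,0,0,-10.3,0,0,0,-10.3,0,0,0,-10.3,0,0,0,-10.3,0,0,0,-10.3,0,0,0,-10.3,0,0,0,-10.3,0,0,0,-10.3]' 0.2; python3 -m creep '[0,0,0,-10.3,0,0,0,-10.3,0,0,0,0]'
python3 - <<'E'
from fit import *
st=robot.read_state();print(st["joints"],R.from_quat(st["ee_rot"]).as_euler("xyz",True))
for c in("wrist","top","scene"):
  s=shot(c,"x"+c+".png")
  for k,z in dict(swing_pin=.2265,cap_c=.152,core_c=.103).items():
    for r in robot.tip_of(k,c)[:1]: print(c,k,r,at(s,r["point"],z).round(4))
print(goal(.616,.134,.28),goal(.4495,.1857,.28))
E
```

```text
t: 27.2
eef_pos: [0.4383, 0.0567, 0.1543]
ee_rot: [0.999, -0.039, -0.0, 0.0]
ft_force: [0.3, -0.5, 0.5]
grip_width: 0.0781
grip_force: 0.0
t: 28.2
eef_pos: [0.4385, 0.0567, 0.2908]
ee_rot: [0.948, 0.318, 0.001, 0.0]
ft_force: [-0.1, 0.1, -0.8]
grip_width: 0.094
grip_force: 0.0
t: 29.2
eef_pos: [0.4385, 0.0567, 0.2908]
ee_rot: [0.504, 0.864, 0.0, 0.001]
ft_force: [0.5, -0.7, -0.7]
grip_width: 0.0376
grip_force: 0.0
t: 29.58
eef_pos: [0.4385, 0.0567, 0.2906]
ee_rot: [0.345, 0.938, 0.0, 0.001]
ft_force: [0.1, -0.2, 0.8]
grip_width: 0.0378
grip_force: 0.0
[ 3.56775294e-04 -1.56218272e-01  1.43969347e+00 -9.38616682e-05
  1.85654358e+00 -8.65103530e-01] [1.79945441e+02 7.19835636e-02 1.39585669e+02]
wrist swing_pin {'point': [511.0, 335.9], 'confidence': 0.6} [0.6147 0.1299 0.2265]
wrist cap_c {'point': [278.9, 198.1], 'confidence': 0.97} [0.4381 0.0561 0.152 ]
top swing_pin {'point': [244.2, 198.4], 'confidence': 0.69} [0.6121 0.1338 0.2265]
top cap_c {'point': [280.9, 269.7], 'confidence': 0.41} [0.4477 0.0552 0.152 ]
top core_c {'point': [282.3, 279.7], 'confidence': 0.26} [0.4273 0.0536 0.103 ]
scene swing_pin {'point': [319.1, 201.1], 'confidence': 0.79} [0.6292 0.1267 0.2265]
scene cap_c {'point': [276.7, 164.9], 'confidence': 0.86} [0.4404 0.0518 0.152 ]
[-1.71   3.478  0.188] [1.498 2.112 0.188]
```

View pics/xwrist.png

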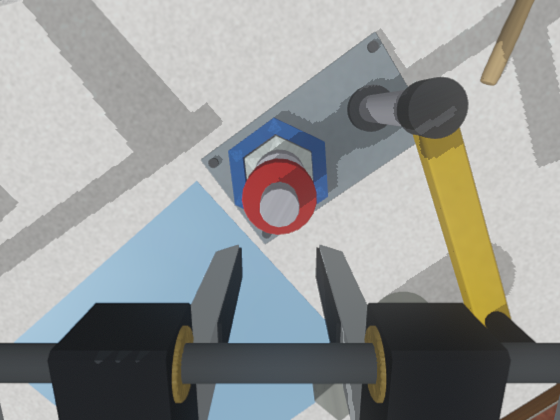

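The wrist view shows the cap standing on the core at (279,200), the arm's hub at (433,107) and its pin near (505,328). The pin works out at about (0.616,0.131). Moving over it.

```bash
python3 -m creep '[-0.43,0.86,0,0,-0.43,0.86,0,0,-0.43,0.86,0,0,-0.44,0.85,0,0,0,0,0,0,0,0,0,0]'
python3 - <<'E'
from fit import *
s=shot("wrist","w6.png"); o=s["image"].copy(); p=np.array(robot.read_state()["eef_pos"])
print(p,goal(.6157,.131,.218))
q=[.6157,.131]
for f,z,c,ce in((circ(.018),.249,(0,0,255),q),(circ(.018),.204,(0,255,255),q),(circ(.03),.204,(0,255,0),(.4495,.1857))):
    cv2.polylines(o,[np.round(proj(s,np.c_[f+ce[:2],np.full(len(f),z)])).astype(np.int32)],True,c,1)
cv2.imwrite("pics/w6.png",o)
E
```

```text
t: 30.92
eef_pos: [0.6148, 0.1314, 0.2892]
ee_rot: [0.344, 0.939, -0.0, -0.0]
ft_force: [0.4, 0.3, 0.4]
grip_width: 0.0375
grip_force: 0.0
[0.61452736 0.1312791  0.29023437] [-0.021  0.011  1.445]
```

View pics/w6.png

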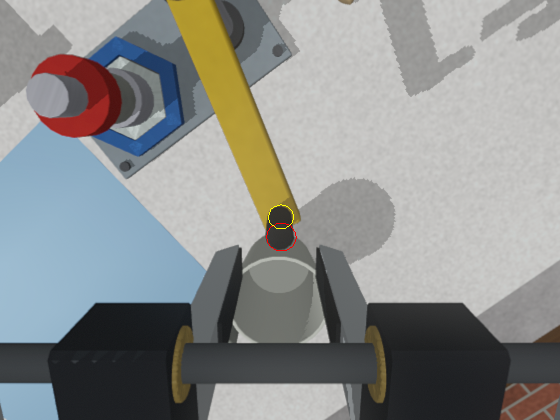

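The pin is centred at (281,228) between the fingers, as predicted. Descending round it, then swinging along the arc.

```bash
python3 -m creep '[0,0,0.6,0,0,0,0.5,0,0,0,0.32,0,0,0,0,0]'; python3 -m creep '[-0.1,-0.276,0,3.4,-0.092,-0.278,0,3.4,-0.086,-0.28,0,3.4,-0.079,-0.282,0,3.4,-0.072,-0.284,0,3.4,-0.065,-0.286,0,3.4,-0.058,-0.287,0,3.4,-0.051,-0.288,0,3.4]'
python3 - <<'E'
from h import *
st=robot.read_state(); p=np.array(st["eef_pos"])-[.4495,.1857,0]; print(np.hypot(*p[:2]),np.degrees(np.arctan2(p[1],p[0])),p[2],R.from_quat(st["ee_rot"]).as_euler("xyz",True)[2])
E
```

```text
t: 31.48
eef_pos: [0.6141, 0.1312, 0.2181]
ee_rot: [0.345, 0.939, -0.0, -0.001]
ft_force: [0.2, -0.6, 0.4]
grip_width: 0.0378
grip_force: 0.0
t: 32.48
eef_pos: [0.5463, 0.0394, 0.2209]
ee_rot: [0.557, 0.831, 0.001, 0.002]
ft_force: [1.4, -0.0, 0.7]
grip_width: 0.0377
grip_force: 0.6
0.17541461752678283 -56.497111086316394 0.22085210408857325 112.367707670916
```

```bash
python3 -m creep '[-0.044,-0.29,0,3.4,-0.037,-0.291,0,3.4,-0.03,-0.291,0,3.4,-0.023,-0.292,0,3.4,-0.016,-0.293,0,3.4,-0.009,-0.293,0,3.4,-0.002,-0.293,0,3.4,0,-0.2,0,3.4]'; python3 -m creep '[0,-0.08,0,0,0,0,0,0]'
python3 - <<'E'
from h import *
st=robot.read_state(); p=np.array(st["eef_pos"])-[.4495,.1857,0]; print(np.hypot(*p[:2]),np.degrees(np.arctan2(p[1],p[0])),p[2],R.from_quat(st["ee_rot"]).as_euler("xyz",True)[2])
E
```

```text
t: 33.48
eef_pos: [0.4391, 0.0107, 0.2209]
ee_rot: [0.736, 0.677, 0.002, 0.002]
ft_force: [1.5, 0.5, 0.0]
grip_width: 0.0377
grip_force: 0.4
t: 33.72
eef_pos: [0.4349, 0.0113, 0.2196]
ee_rot: [0.735, 0.678, 0.001, 0.001]
ft_force: [1.1, -0.1, -0.3]
grip_width: 0.0377
grip_force: 0.0
0.1750063994100835 -94.76943200251269 0.21959632227747322 85.35684191176058
```

```bash
python3 -m creep '[0,-0.08,0,0,0,-0.04,0,0,0,0,0,0]';python3 -m creep '[0,-0.04,0,0,0,0,0,0]';python3 -m creep '[0,-0.03,0,0,0,0,0,0]'
```

```text
t: 34.1
eef_pos: [0.4286, 0.0119, 0.2184]
ee_rot: [0.735, 0.678, -0.0, -0.0]
ft_force: [0.5, 1.0, -0.7]
grip_width: 0.0376
grip_force: 0.1
t: 34.35
eef_pos: [0.4266, 0.012, 0.2183]
ee_rot: [0.735, 0.678, -0.0, -0.0]
ft_force: [-0.2, 0.4, -0.1]
grip_width: 0.0377
grip_force: 0.1
t: 34.6
eef_pos: [0.4251, 0.0121, 0.2183]
ee_rot: [0.735, 0.678, -0.0, -0.0]
ft_force: [0.0, -0.9, -0.3]
grip_width: 0.0378
grip_force: 0.1
```

```bash
python3 -m creep '[0,-0.03,0,0,0,0,0,0]';python3 -m creep '[0,-0.03,0,0,0,0,0,0]'
python3 - <<'E'
from h import *
s=shot("wrist","w7.png"); r=robot.tip_of("swing_pin","wrist"); print([(a["point"],at(s,a["point"],.2265)) for a in r[:1]])
E
```

```text
t: 34.85
eef_pos: [0.4238, 0.0122, 0.2184]
ee_rot: [0.735, 0.678, 0.0, 0.0]
ft_force: [1.3, -0.3, -0.9]
grip_width: 0.0377
grip_force: 0.4
t: 35.1
eef_pos: [0.4237, 0.0122, 0.2184]
ee_rot: [0.735, 0.678, 0.001, 0.001]
ft_force: [5.2, -1.3, -2.6]
grip_width: 0.0378
grip_force: 2.8
[([294.6, 267.6], array([0.43142108, 0.01088058, 0.2265    ]))]
```

It has reached the stop. Backing off the pin and rising clear.

```bash
python3 -m creep '[0,0.15,0,0,0,0,0,0,0,0,-0.5,0,0,0,-0.8,0,0,0,-0.6,0,0,0,0,0]'
python3 - <<'E'
from h import *
for c,f in(("wrist","w8.png"),("top",None),("scene","s8.png")):
  s=shot(c,f)
  for k,z in dict(swing_pin=.2265,cap_c=.152,core_c=.103,cube_c=.025,tub_c=.055,spatula=0).items():
    for r in robot.tip_of(k,c)[:1]: print(c,k,r["confidence"],at(s,r["point"],z).round(3))
cv2.imwrite("pics/s8.png",cv2.resize(s["image"][100:300,180:400],None,fx=3,fy=3,interpolation=2)[:600])
E
```

```text
t: 35.95
eef_pos: [0.4306, 0.0117, 0.316]
ee_rot: [0.735, 0.678, 0.002, 0.002]
ft_force: [0.2, 0.0, -0.1]
grip_width: 0.038
grip_force: 0.0
wrist swing_pin 0.7 [0.432 0.011 0.227]
wrist cube_c 0.86 [ 0.72  -0.078  0.025]
wrist tub_c 0.56 [0.713 0.051 0.055]
top cap_c 0.39 [0.444 0.061 0.152]
top cube_c 0.66 [ 0.723 -0.076  0.025]
top tub_c 0.9 [0.706 0.054 0.055]
top spatula 0.8 [0.459 0.39  0.   ]
scene swing_pin 0.97 [0.443 0.011 0.227]
scene cap_c 0.92 [0.441 0.054 0.152]
scene core_c 0.62 [0.442 0.059 0.103]
scene cube_c 0.97 [ 0.719 -0.078  0.025]
scene tub_c 0.65 [0.704 0.055 0.055]
scene spatula 0.75 [0.479 0.383 0.   ]
```

View pics/w8.png

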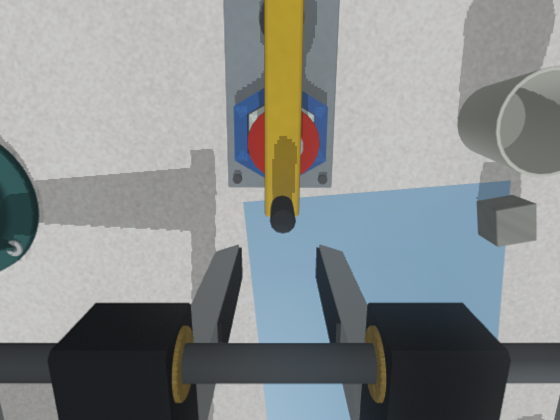

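The yellow arm lies over the red cap (283,145) with its pin at (283,212), and the fingers are clear. Handing in.

```bash
python3 -c "
from station import robot
print(robot.close_job())"
```

```text
the job is handed in; nothing more can be done
None
```

I handed the job in at about 36 s with the anvil home in the pocket, the core standing on it, the cap fully down and the yellow arm at its stop. The gripper was clear of everything, but the hand-in returned no verdict.

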